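# Refit the volume knob of the practice amp

## Robot

A 7-joint arm with a two-finger parallel gripper is mounted at the origin on the work surface. World frame = base frame: x ahead of the robot, y to its left, z up, the work surface at z = 0. Lengths are in m, angles in degrees, forces in N, time in s.
With the tool pointing down it reaches from about 0.4 to 0.85 m from the base axis. Payload 4.5 kg.
Tool frame: the origin (TCP) lies on the centre line of the jaws, within the pads' length; the fingertips stand ctrl.nose_length ahead of it and the grasp point (between the pads) lies 3 mm ahead of it (ctrl.nose_length is the distance from the TCP to the fingertips, in m); z points along the fingers, y is the line along which they close (so a half turn about z gives the same grasp; the last joint's range is limited). The gripper opens to 85 mm and grips with 20 to 120 N. Pads are 22 mm wide; open, the fingers measure 114 mm over their backs; the gripper's body (76 mm by 85 mm) begins 54 mm behind the grasp point. The pads swing forward as they close: fully open they stand 13 mm farther back than shut.
Start: joints at [-68.595, 39.483, -11.15, 89.685, 9.013, 51.709, -12.324], TCP at [0.208, 0.589, 0.253] pointing down, gripper open.
Joint ranges: [-172.22, 172.22], [-26.19, 119.32], [-84.43, 86.54], [7.71, 146.69], [-57.33, 237.33], [2.42, 119.75], [-152.13, 152.13]. Speed limits (degrees/s): [147.25, 147.25, 180, 180, 180, 180, 180].

## Interface

Orientations are given as a 3x3 rotation matrix whose columns are the frame's x, y, z axes.
In Python, from rig import ctrl gives the robot as it stands. Calls block until the motion is done:
- ctrl.move_ptp(position, orientation): joint-space move of the TCP to a pose.
- ctrl.move_straight(position, ori=None, vel=0.15, contact_N=None): straight line of the TCP; ori=None keeps the orientation; vel is the mean speed in m/s. With contact_N (N) it stops when the force on the tool has changed by that much, and returns True; else False.
- ctrl.set_joints(angles): joint-space move.
- ctrl.gripper_to(opening, squeeze=None): finger opening in m; squeeze is the grip in N (None keeps the last); returns when the fingers have stopped.
- ctrl.hold(seconds).
- ctrl.ik(position, orientation): joint angles nearest the present ones, or None.
- ctrl.capture(name): name is "scene" or "top"; returns the picture (420x560x3 uint8, red, green, blue); there is no depth.
- ctrl.get_calibration(name): a dict with "mtx" (3x3 intrinsics, pixels), "k1" (the pictures are not rectified: a ray, as slopes to the right and down, at radius r is drawn at 1 + k1 r^2 times it, then the intrinsics apply), "R" (3x3) and "t" (3): a world point X has camera coordinates R X + t. Camera axes: x right, y down, z forward; pixel columns grow to the right and rows downward; lengths in m; the calibration is good to about 2 mm. A picture is of the moment at which its call begins. get_calibration takes no time and is no camera call.
A pose or a line that the arm cannot do raises ctrl.IKError and nothing moves.
- ctrl.sign_off(): hands the job in; it is judged then, once.
Trained networks look in the newest picture that a camera, given by its name, has taken for a name from the list of things; names that differ only in an ending like _2 or _b are one class to them, and where a whole thing is asked for, a point or a joint stands for the part that bears it (a point fixed in the world has none). Each returns a list of dicts, best first, with "p" (0 to 1); they miss things now and then, are a little off and sometimes report something else, mostly with a low value. They report only what shows in the picture. A call takes as long as a camera call. They do not tell look-alikes from the thing itself.
- ctrl.outline_of(camera, target): "region" (420x560 bool, what is visible of it).
- ctrl.pinpoint(camera, target): "xyz" ([x, y, z] in m, in world coordinates, good to about 4 mm: a listed point, or the origin of a listed thing).
Readings, each from a call of its own:
- ctrl.read_time(): time.
- ctrl.read_qpos(): joint angles.
- ctrl.read_joint_velocities(): joint speeds.
- ctrl.read_joint_torque(): joint torques, N m.
- ctrl.read_ee_pos(): TCP position.
- ctrl.read_tcp_rot(): TCP orientation.
- ctrl.read_contact_force(): force on the tool from outside, world axes, zero at the start.
- ctrl.read_torque(): the same for the moment, N m.
- ctrl.read_gripper_width(): finger opening in m.
- ctrl.read_grasp_force(): force on a finger pad.
Only numpy, scipy, OpenCV 4.12 (cv2) and the standard library are available. Lean on these libraries where they do the work, as an engineer would, in place of code of your own. Each camera call takes 0.05 s, during which the arm holds its last target. There are 200 camera calls.

## Task

The volume knob has come off the little practice amp and lies on the plank, with a dab of glue ready in its bore. Pick it up, turn it so that the flat in its bore matches the flat of the bare D-shaft on top of the amp, push it straight down without forcing it until it sits fully home, and finish while still holding it pressed firmly down, so that the glue can grab. Leave the settings of the other two knobs, and the other things on the plank, as they are.

Things in the scene. Friction and masses are not known exactly. Their poses are not given: they have to be found in the camera images.
- knob: loose black pointer knob upright on the plank (top at height 0), 30 g: 33 mm skirt, 26 mm hub up to 15 mm, on top a grip bar 11 mm wide with flat upright sides, 15 to 28 mm high, 35 mm long along x (flat from 17 mm behind to 13 mm ahead of the axis). Origin: centre of the underside, on the axis; z up; x along the bar to its pointed end (white index line)
- knob_bore (a point): mouth of the knob's D-shaped blind bore, at the centre of the underside (same point and axes as knob): 9 mm wide, 13.5 mm deep, its flat 0.8 mm from the axis, square to x, on the pointer (+x) side, so the pointer shows where the flat is
- knob_point (a point): pointer end of the loose knob's grip bar, at its top: 18 mm from the axis along x, 28 mm above the underside
- shaft_seat (a point): bare upright D-shaft of the amp (white nylon, +y end of the row of controls), 8 mm wide, 4.5 mm over the flat, flat 0.5 mm from the axis. This point: on its axis, at the top of its dark 14 mm hex nut, 113 mm above the plank. z up; x points out of the flat and turns with the shaft. A knob fully home has its origin here and its x along this x
- shaft_tip (a point): top end of the same shaft, 11.5 mm above shaft_seat, same axes; the last 1.7 mm is tapered. The shaft turns with slight friction (0.008 N m) and cannot move down
- amp: the practice amp, immovable: a dark box 120 mm (x) by 210 mm (y) by 110 mm high with a brass control panel on top. Origin: centre of its underside. In its frame the controls stand in a row at x = -12 mm: bare shaft at y = +64 mm, tone knob at y = 0, gain knob at y = -64 mm. The other fittings stand at most 5 mm above the panel.
- tone_tip (a point): pointer end of the fitted tone knob (middle of the row; same shape as the loose knob, its top 141 mm above the plank), 18 mm from its axis; not to be turned
- gain_tip (a point): pointer end of the fitted gain knob (right-hand, -y end of the row, same shape), 18 mm from its axis; not to be turned
- tin: round aluminium pin tin, 60 mm across, 24 mm high, standing on the plank; origin: centre of the underside; leave alone
- shaker: pink silicone finger shaker, 36 mm across, 55 mm high with its finger loop; origin: centre of the underside; leave alone
- tray: grey plastic tray, 132 mm (x) by 88 mm (y) by 16 mm high, with two chrome harmonicas nested in it (top at 22 mm); origin: centre of the underside; leave alone
Mind the look-alikes: they are no part of the job. Of the things shaped like the knob, the black one is meant.

How it is judged:
By the outcome, as a careful person would: the job done as asked, in the order asked, and still so for the second after the job is handed in, while the arm keeps its last pose, push and grip.
It also fails if it takes over 45 s, if anything falls off the work surface, if the arm or the gripper's body presses on something with over 40 N, if the wrist force passes 120 N, or if a joint passes its speed limit or range.

## Working session

There is one attempt and no reset: what is moved stays moved. The work goes in short steps, each a Python script; the robot and the scene stay as the last script left them, time stands still between calls to the robot, and variables do not carry over. Pictures are saved under pics/ and viewed, at most 10 in all, crops included, and the job is handed in when it is done.

```bash
ls; mkdir -p pics; python3 - <<'E'
from rig import ctrl
import cv2,numpy as np
for c in ("scene","top"):
    im=ctrl.capture(c); cv2.imwrite(f"pics/{c}0.png",im[:,:,::-1])
    K=ctrl.get_calibration(c); print(c,K["mtx"].round(1).tolist(),K["k1"],K["R"].round(3).tolist(),K["t"].round(3).tolist())
    for t in ("knob","knob_point","shaft_seat","shaft_tip","amp","tone_tip","gain_tip","tin","shaker","tray"):
        print(t,[(round(d["p"],2),np.round(d["xyz"],4).tolist()) for d in ctrl.pinpoint(c,t)[:4]])
print(ctrl.nose_length,ctrl.read_time())
E
```

```text
pics
scene [[473.2, 0.0, 282.3], [0.0, 473.2, 210.6], [0.0, 0.0, 1.0]] -0.12732826344113835 [[-0.603, 0.797, -0.013], [0.644, 0.477, -0.598], [-0.471, -0.369, -0.801]] [0.299, -0.267, 1.329]
knob [(0.67, [0.3599, 0.2563, 0.0003]), (0.55, [0.3635, 0.3304, -0.0013]), (0.49, [0.4293, 0.2958, 0.002])]
knob_point [(0.65, [0.3428, 0.2617, 0.03]), (0.59, [0.3535, 0.316, 0.0266]), (0.52, [0.4462, 0.3082, 0.0279])]
shaft_seat [(0.72, [0.4302, 0.2984, -0.0])]
shaft_tip []
amp [(0.57, [0.5823, -0.0366, -0.0025]), (0.46, [0.4326, 0.2976, 0.0009])]
tone_tip [(0.61, [0.5841, -0.0237, 0.1413])]
gain_tip [(0.72, [0.447, 0.3081, 0.0268]), (0.68, [0.5788, -0.0944, 0.1389])]
tin [(0.65, [0.4493, -0.2534, -0.0011]), (0.48, [0.5773, -0.0957, 0.1407])]
shaker [(0.79, [0.6267, 0.2797, 0.0012])]
tray [(0.83, [0.637, -0.3206, 0.0027]), (0.52, [0.4312, 0.3004, -0.0032])]
top [[435.3, 0.0, 278.3], [0.0, 435.3, 213.3], [0.0, 0.0, 1.0]] 0.00275665842771061 [[-0.021, -0.999, -0.036], [-0.985, 0.026, -0.169], [0.17, 0.032, -0.985]] [0.037, 0.514, 1.007]
knob [(0.73, [0.3592, 0.2611, 0.0002]), (0.73, [0.3647, 0.3298, -0.0013]), (0.5, [0.4334, 0.303, -0.002])]
knob_point [(0.71, [0.4478, 0.3041, 0.0288]), (0.61, [0.3547, 0.315, 0.0273]), (0.43, [0.3411, 0.2623, 0.0294])]
shaft_seat []
shaft_tip []
amp [(0.89, [0.5842, -0.0406, -0.0009])]
tone_tip [(0.58, [0.4319, 0.2997, -0.0009]), (0.5, [0.582, -0.0268, 0.138])]
gain_tip [(0.69, [0.5757, -0.0975, 0.1399])]
tin [(0.94, [0.4524, -0.2529, 0.0034]), (0.32, [0.5869, -0.0399, 0.0007]), (0.17, [0.4333, 0.3006, 0.0023])]
shaker [(0.5, [0.6282, 0.2779, -0.0009]), (0.45, [0.4505, -0.2543, 0.0025])]
tray [(0.8, [0.6359, -0.3203, -0.0042])]
0.022 1.1
```

View pics/scene0.png

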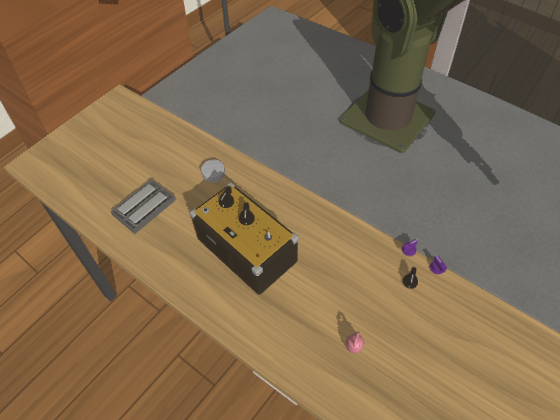

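View pics/top0.png

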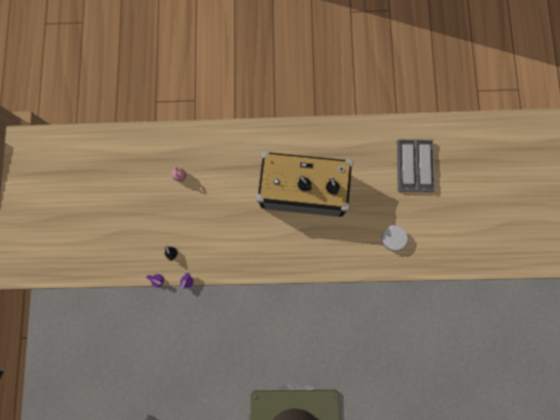

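The black knob shows at top (170,253) and scene (411,280), with two purple look-alikes beside it. The bare shaft is at top (277,181) and scene (268,236). I'll zoom in on the shaft and the knob.

```bash
cat > h.py <<'E'
from rig import ctrl
import cv2,numpy as np
from scipy.optimize import least_squares
def proj(c,P):
    K=ctrl.get_calibration(c); X=np.atleast_2d(P)@np.array(K["R"]).T+K["t"]
    s=X[:,:2]/X[:,2:]; s=s*(1+K["k1"]*(s**2).sum(1,keepdims=True)); m=np.array(K["mtx"])
    return s@np.diag([m[0,0],m[1,1]])+m[:2,2]
def at_z(c,uv,z):   # world xy of a pixel on plane z
    f=lambda q: (proj(c,[q[0],q[1],z])[0]-uv)
    return least_squares(f,[0.5,0.1],x_scale=0.1).x
def cap(c,n=6): return np.mean([ctrl.capture(c).astype(float) for _ in range(n)],0)
def crop(im,uv,r,s=400):
    m=cv2.getRotationMatrix2D((0,0),0,1); k=s/(2*r)
    M=np.array([[k,0,-k*(uv[0]-r)],[0,k,-k*(uv[1]-r)]])
    return cv2.warpAffine(np.clip(im,0,255).astype(np.uint8)[:,:,::-1],M,(s,s),flags=cv2.INTER_CUBIC)
E
python3 - <<'E'
from h import *
S,T=cap("scene"),cap("top")
print(np.abs(S-ctrl.capture("scene")).mean())
a=np.hstack([crop(S,(268,236),15,290),crop(S,(411,280),15,290)])
b=np.hstack([crop(T,(277,181),15,290),crop(T,(170,253),15,290)])
cv2.imwrite("pics/z1.png",np.vstack([a,b]))
E
```

```text
0.5867672902494331
```

View pics/z1.png

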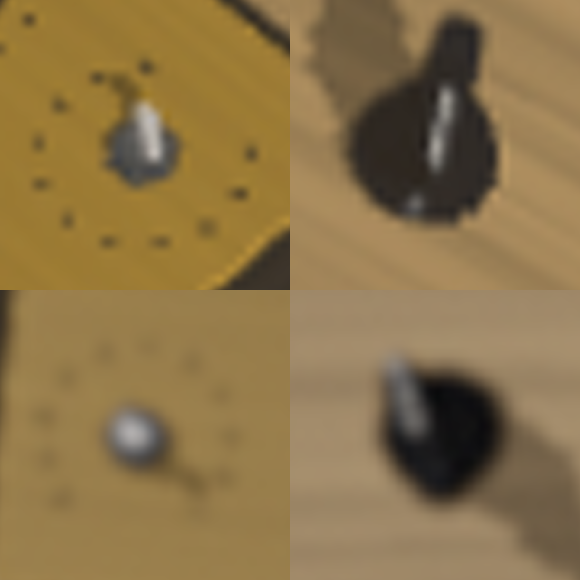

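The shaft shows as a pale stub leaning off the dark nut, about 3 px wide. To get its yaw, I'll fit a rendered D-shaft and nut model to both pictures, and fit the knob's silhouette too.

```bash
cat > fit.py <<'E'
from h import *
import sys
SS=8
def mask(polys,o,n):  # supersampled union of polygons -> coverage
    m=np.zeros((n*SS,n*SS),np.uint8)
    for p in polys: cv2.fillPoly(m,[np.round(((p-o+0.5)*SS-0.5)*16).astype(np.int32)],255,shift=4)
    return m
def hull(p): return cv2.convexHull(p.astype(np.float32)).reshape(-1,2)
def Rz(a): a=np.radians(a); return np.array([[np.cos(a),-np.sin(a)],[np.sin(a),np.cos(a)]])
def ring(xy,c,z): return np.c_[xy+c,np.full(len(xy),z)]
def labels(c,cen,yaw,nyaw,o,n,az,el):
    """cen: axis xy. returns coverage maps list"""
    L=np.zeros((n*SS,n*SS),np.float32); V=np.zeros_like(L) # label and lambert value
    l=np.array([np.cos(el)*np.cos(az),np.cos(el)*np.sin(az),np.sin(el)])
    t0=np.arccos(0.5/4); th=np.linspace(t0,2*np.pi-t0,25)
    D=(0.004*np.c_[np.cos(th),np.sin(th)])@Rz(yaw).T
    hx=(0.014/np.sqrt(3))*np.c_[np.cos(np.arange(6)*np.pi/3),np.sin(np.arange(6)*np.pi/3)]@Rz(nyaw).T
    P=lambda x:proj(c,x)
    sh=np.r_[ring(D,cen,.1245)]; g=lambda x:x-np.outer((x[:,2]-.1101)/l[2],l)
    m=mask([hull(P(g(np.r_[sh,ring(D,cen,.113)]))),hull(P(g(np.r_[ring(hx,cen,.113),ring(hx,cen,.11)])))],o,n)>0; L[m]=1
    m=mask([hull(P(np.r_[ring(hx,cen,.113),ring(hx,cen,.11)]))],o,n)>0; L[m]=2
    m=mask([hull(P(ring(hx,cen,.113)))],o,n)>0; L[m]=3
    K=ctrl.get_calibration(c); C=-np.array(K["R"]).T@K["t"]
    lo,hi=ring(D,cen,.113),ring(D,cen,.1245)
    for i in range(len(D)):
        j=(i+1)%len(D); e=D[j]-D[i]; nn=np.r_[e[1],-e[0],0]/np.hypot(*e)
        if nn@(C-lo[i])<=0: continue
        m=mask([P(np.array([lo[i],lo[j],hi[j],hi[i]]))],o,n)>0; L[m]=4; V[m]=max(0,nn@l)
    m=mask([P(hi)],o,n)>0; L[m]=4; V[m]=l[2]
    f=lambda a:a.reshape(n,SS,n,SS).mean((1,3))
    A=[f((L==k).astype(float)) for k in range(5)]+[f(np.where(L==4,V,0))]
    return [cv2.GaussianBlur(x,(0,0),BL) if BL else x for x in A]
BL=0.4
E
cat > fits.py <<'E'
from fit import *
n=16
data={}
cen0=None
for c,uv in (("scene",(268,235)),("top",(277,181))):
    im=cap(c,8); o=np.array(uv)-n//2; data[c]=(im[o[1]:o[1]+n,o[0]:o[0]+n],o)
    np.save(f"{c}.npy",im)
    print(c,at_z(c,np.array({"scene":(267.2,236.6),"top":(276.9,181.2)}[c]),0.113))
w=np.ones((n,n)); yy,xx=np.mgrid[:n,:n]; w=((xx-n/2+.5)**2+(yy-n/2+.5)**2<6.5**2).astype(float)
def res(c,cen,yaw,nyaw,az,el):
    d,o=data[c]; A=np.array(labels(c,cen,yaw,nyaw,o,n,az,el)).reshape(6,-1).T*w.reshape(-1,1)
    b=d.reshape(-1,3)*w.reshape(-1,1); x,*_=np.linalg.lstsq(A.T@A+1e-3*np.eye(6),A.T@b,rcond=None)
    return ((A@x-b)**2).sum(),x
from scipy.optimize import minimize
c0={c:at_z(c,np.array({"scene":(267.2,236.6),"top":(276.9,181.2)}[c]),0.113) for c in data}
az,el=np.radians(51),np.radians(40)
for yaw in range(0,360,20):
    s=[]
    for c in data:
        best=min((minimize(lambda p:res(c,p[:2]/1000+c0[c],yaw,ny,az,el)[0],[0,0],method="Nelder-Mead",options=dict(initial_simplex=[[0,0],[1.5,0],[0,1.5]],maxfev=28)) for ny in (0,30)),key=lambda r:r.fun)
        s+=[int(best.fun),(c0[c]+best.x/1000).round(4).tolist()]
    print(yaw,s[0]+s[2],s,flush=True)
E
time python3 fits.py
```

```text
scene [0.58098436 0.02803392]
top [0.57740415 0.02457242]
0 69316 [54049, [0.5803, 0.0293], 15267, [0.5786, 0.0274]]Traceback (most recent call last):
  File "fits.py", line 20, in <module>
    best=min((minimize(lambda p:res(c,p[:2]/1000+c0[c],yaw,ny,az,el)[0],[0,0],method="Nelder-Mead",options=dict(initial_simplex=[[0,0],[1.5,0],[0,1.5]],maxfev=28)) for ny in (0,30)),key=lambda r:r.fun)
  File "fits.py", line 20, in <genexpr>
    best=min((minimize(lambda p:res(c,p[:2]/1000+c0[c],yaw,ny,az,el)[0],[0,0],method="Nelder-Mead",options=dict(initial_simplex=[[0,0],[1.5,0],[0,1.5]],maxfev=28)) for ny in (0,30)),key=lambda r:r.fun)
              ~~~~~~~~^^^^^^^^^^^^^^^^^^^^^^^^^^^^^^^^^^^^^^^^^^^^^^^^^^^^^^^^^^^^^^^^^^^^^^^^^^^^^^^^^^^^^^^^^^^^^^^^^^^^^^^^^^^^^^^^^^^^^^^^^^^^^^^^^^^^^^^^^^^^^
    res = _minimize_neldermead(fun, x0, args, callback, bounds=bounds,
                               **options)
    fxr = func(xr)
    fx = function(np.copy(x), *(wrapper_args + args))
  File "fits.py", line 20, in <lambda>
    best=min((minimize(lambda p:res(c,p[:2]/1000+c0[c],yaw,ny,az,el)[0],[0,0],method="Nelder-Mead",options=dict(initial_simplex=[[0,0],[1.5,0],[0,1.5]],maxfev=28)) for ny in (0,30)),key=lambda r:r.fun)
                                ~~~^^^^^^^^^^^^^^^^^^^^^^^^^^^^^^^^^
  File "fits.py", line 11, in res
    d,o=data[c]; A=np.array(labels(c,cen,yaw,nyaw,o,n,az,el)).reshape(6,-1).T*w.reshape(-1,1)
                            ~~~~~~^^^^^^^^^^^^^^^^^^^^^^^^^^
  File "fit.py", line 28, in labels
    m=mask([P(np.array([lo[i],lo[j],hi[j],hi[i]]))],o,n)>0; L[m]=4; V[m]=max(0,nn@l)
            ~^^^^^^^^^^^^^^^^^^^^^^^^^^^^^^^^^^^^^
  File "fit.py", line 18, in <lambda>
    P=lambda x:proj(c,x)
               ~~~~^^^^^
  File "h.py", line 5, in proj
    K=ctrl.get_calibration(c); X=np.atleast_2d(P)@np.array(K["R"]).T+K["t"]
ValueError: time passes only in moves, steps and waits

real	0m6.303s
user	0m1.755s
sys	0m0.423s
```

```bash
sed -i 's/ctrl.get_calibration(c)/cal(c)/' h.py fit.py; sed -i '3a from functools import lru_cache\n@lru_cache\ndef cal(c): return ctrl.get_calibration(c)' h.py
sed -i 's/im=cap(c,8)/im=np.load(f"{c}.npy") if c=="scene" or __import__("os").path.exists(c+".npy") else cap(c,8)/' fits.py; ls *.npy; time python3 fits.py
```

```text
scene.npy
top.npy
scene [0.58098436 0.02803392]
top [0.57740415 0.02457242]
0 69316 [54049, [0.5803, 0.0293], 15267, [0.5786, 0.0274]]
20 91782 [73670, [0.5807, 0.0288], 18112, [0.5779, 0.0274]]
40 119452 [97371, [0.5804, 0.0296], 22081, [0.5789, 0.028]]
60 129591 [105127, [0.5802, 0.0295], 24464, [0.5789, 0.0283]]
80 122891 [94660, [0.5796, 0.03], 28231, [0.5784, 0.0283]]
100 145820 [114185, [0.5793, 0.0304], 31635, [0.5792, 0.0287]]
120 147522 [118435, [0.5779, 0.0305], 29087, [0.578, 0.0283]]
140 113936 [88168, [0.5777, 0.0297], 25768, [0.5777, 0.0279]]
160 94787 [72847, [0.5779, 0.0289], 21940, [0.5774, 0.0272]]
180 91942 [74851, [0.578, 0.0284], 17091, [0.5764, 0.0268]]
200 93829 [75276, [0.5779, 0.0283], 18553, [0.5761, 0.0265]]
220 98112 [76749, [0.5777, 0.0281], 21363, [0.5763, 0.0265]]
240 105162 [80845, [0.5779, 0.0282], 24317, [0.5773, 0.0263]]
260 106635 [80421, [0.5784, 0.0285], 26214, [0.5775, 0.0263]]
280 80809 [57915, [0.5801, 0.0283], 22894, [0.578, 0.0264]]
300 42945 [26869, [0.5803, 0.0287], 16076, [0.5781, 0.0265]]
320 37517 [26256, [0.58, 0.0287], 11261, [0.5783, 0.0269]]
340 34464 [23675, [0.5802, 0.0288], 10789, [0.5783, 0.0269]]
real	0m2.845s
user	0m3.389s
sys	0m0.044s
```

```bash
cat >> h.py <<'E'
def ori(yaw):
    c,s=np.cos(np.radians(yaw)),np.sin(np.radians(yaw))
    return np.array([[c,s,0],[s,-c,0],[0,0,-1.]])
E
cat > f2.py <<'E'
exec(open("fits.py").read().split("from scipy.optimize import minimize")[0])
from scipy.optimize import minimize
c0={"scene":np.array([.5801,.0288]),"top":np.array([.5783,.0268])}
for azd,eld in ((51,40),(45,45),(60,40),(51,50)):
  r={}
  for c in data:
    for yaw in range(290,372,10):
      r[c,yaw]=min(((m:=minimize(lambda p:res(c,p[:2]/1000+c0[c],yaw,ny,np.radians(azd),np.radians(eld))[0],[0,0],method="Nelder-Mead",options=dict(initial_simplex=[[0,0],[1,0],[0,1]],maxfev=28))).fun,ny,(c0[c]+m.x/1000).round(4).tolist()) for ny in (0,15,30,45))
    b=min((r[c,y],y) for y in range(290,372,10)); print(azd,eld,c,b,[int(r[c,y][0]/100) for y in range(290,372,10)],flush=True)
E
python3 f2.py; python3 - <<'E'
from h import *
for s in (0,180):
    for p,y in (((.4315,.299,.04),25),((.579,.028,.2),330),((.579,.028,.155),330)):
        q=ctrl.ik(list(p),ori(y+s)); print(s,y,None if q is None else np.round(q,1))
E
```

```text
scene [0.58098436 0.02803392]
top [0.57740415 0.02457242]
51 40 scene ((np.float64(19448.944534337188), 30, [0.5803, 0.0289]), 330) [449, 265, 198, 257, 194, 229, 363, 544, 697]
51 40 top ((np.float64(9449.07173677443), 0, [0.578, 0.0269]), 330) [181, 160, 131, 112, 94, 108, 128, 146, 166]
45 45 scene ((np.float64(35884.029604124255), 15, [0.58, 0.0289]), 330) [588, 438, 384, 385, 358, 436, 554, 683, 795]
45 45 top ((np.float64(11291.511198846156), 0, [0.5784, 0.0269]), 330) [184, 156, 138, 126, 112, 122, 136, 148, 168]
60 40 scene ((np.float64(18174.65249450338), 30, [0.58, 0.0289]), 330) [482, 326, 242, 211, 181, 291, 401, 583, 736]
60 40 top ((np.float64(11061.042774866524), 0, [0.578, 0.0269]), 330) [212, 185, 147, 125, 110, 124, 156, 181, 194]
51 50 scene ((np.float64(27702.628092913743), 30, [0.5802, 0.029]), 330) [569, 446, 345, 297, 277, 360, 467, 597, 733]
51 50 top ((np.float64(9998.492386228883), 0, [0.578, 0.0269]), 330) [184, 158, 142, 117, 99, 110, 138, 159, 175]
0 25 [-44.3  53.2   7.6 115.  -27.1  13.4 -78.3]
0 330 [-33.2  49.9  49.9 102.5 -48.2  51.6 -81. ]
0 330 [-32.9  54.3  49.7 104.5 -55.1  49.2 -75.3]
180 25 [-33.1  52.8 -11.  114.4  34.   15.8  42.2]
180 330 [  0.8  40.2 -13.8 100.7  13.7  40.7  39.6]
180 330 [  0.9  44.  -14.2 102.6  17.1  35.4  36.5]
```

Both views agree on a shaft yaw of about 330°, with the axis near (0.579, 0.028). Next I'll touch the bare plank with the jaws nearly shut to get the fingertip height, then pick up the knob.

```bash
python3 - <<'E'
from h import *
o=ori(205)
ctrl.gripper_to(0.011,80); print(ctrl.nose_length)
ctrl.move_ptp([.49,.37,.05],o); print(ctrl.read_time(),ctrl.read_contact_force())
print(ctrl.move_straight([.49,.37,.005],vel=.03,contact_N=4)); p=ctrl.read_ee_pos(); print(p,ctrl.read_contact_force(),ctrl.read_gripper_width())
ctrl.move_straight([.49,.37,.08]); ctrl.gripper_to(0.042)
print(ctrl.nose_length,ctrl.read_time())
ctrl.move_ptp([.4315,.299,.09],o)
print(ctrl.read_time())
im=np.hstack([crop(ctrl.capture("scene"),(405,260),35,400),crop(ctrl.capture("top"),(172,250),35,400)]);cv2.imwrite("pics/a.png",im)
E
```

```text
0.022
4.7583 [-0.52395872  0.81123828  0.89069996]
True
[0.48987768 0.3699166  0.02246986] [-0.65482512 -1.06516713  6.49048242] 0.011096981740758015
0.022 6.625
7.0833
```

View pics/a.png

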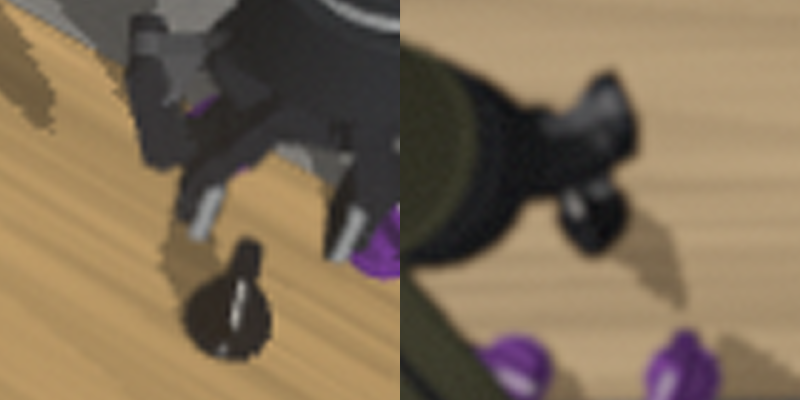

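The fingers straddle the knob correctly: it sits midway between the tips in the scene crop. I'll grip it, lift, and carry it over the shaft.

```bash
python3 - <<'E'
from h import *
o=ori(205)
print(ctrl.move_straight([.4315,.299,.0395],vel=.1,contact_N=5), ctrl.read_ee_pos())
ctrl.gripper_to(0.0,80); print(ctrl.read_gripper_width(),ctrl.read_grasp_force(),ctrl.read_ee_pos())
ctrl.move_straight([.4315,.299,.2],vel=.25)
ctrl.move_ptp([.579,.028,.2],ori(150))
ctrl.move_straight([.579,.028,.172],vel=.1)
print(ctrl.read_time(),ctrl.read_ee_pos(),ctrl.read_contact_force(),ctrl.read_torque())
s,t=ctrl.capture("scene"),ctrl.capture("top"); np.save("s1.npy",s); np.save("t1.npy",t)
im=np.hstack([crop(s,(268,230),22,400),crop(t,(277,181),22,400)]);cv2.imwrite("pics/b.png",im)
E
```

```text
False [0.43164903 0.29933342 0.03952407]
0.008256473223321686 78.91318917274475 [0.4319002  0.29928352 0.04036227]
10.6417 [0.57866493 0.02910038 0.17179712] [ 0.85569127 -0.78247702 -0.26857327] [-0.0001621  -0.01157969  0.05084502]
```

View pics/b.png

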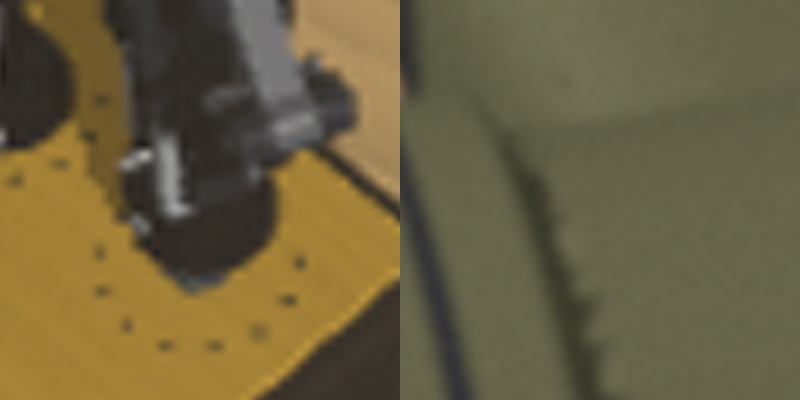

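The knob hangs above the nut, which peeks out at crop (195,285). The gripper hides the top view. I'll fit the skirt's lower arc in the scene view, relative to the shaft position from the same camera.

```bash
cat > knobfit.py <<'E'
from fit import *
from scipy.optimize import minimize
def knobfit(im,zk,guess,shaft=(.5803,.0289),vmin=-3):
    n=40; g=proj("scene",[*guess,zk])[0]; o=np.round(g).astype(int)-n//2
    d=im[o[1]:o[1]+n,o[0]:o[0]+n].astype(float); rb=(d[...,0]-d[...,2])/(d.sum(2)+30)
    ref=np.median(rb[25:34,14:26]); cov=np.clip(1-rb/ref,-.2,1.2)
    a=np.linspace(0,2*np.pi,60); circ=np.c_[np.cos(a),np.sin(a)]
    hx=(0.014/np.sqrt(3))*np.c_[np.cos(np.arange(6)*np.pi/3+np.pi/6),np.sin(np.arange(6)*np.pi/3+np.pi/6)]
    yy,xx=np.mgrid[:n,:n]; yy=yy+o[1]; xx=xx+o[0]
    w=(yy>g[1]+vmin)&(np.hypot(xx-g[0],yy-g[1])<12)
    nut=hull(proj("scene",np.r_[ring(hx,np.array(shaft),.113),ring(hx,np.array(shaft),.11)]))
    w&=cv2.dilate((mask([nut],o,n).reshape(n,SS,n,SS).mean((1,3))>0).astype(np.uint8),np.ones((3,3)))==0
    def e(p):
        c=np.array(guess)+p/1000
        m=mask([hull(proj("scene",np.r_[ring(.0165*circ,c,zk),ring(.0165*circ,c,zk+.003),ring(.013*circ,c,zk+.015)]))],o,n).reshape(n,SS,n,SS).mean((1,3))/255
        m=cv2.GaussianBlur(m,(0,0),BL); return (((m-cov)**2)[w]).sum()
    r=minimize(e,[0,0],method="Nelder-Mead",options=dict(initial_simplex=[[0,0],[2,0],[0,2]],maxfev=120))
    return np.array(guess)+r.x/1000, r.fun, w.sum()
E
python3 - <<'E'
from knobfit import *
s=np.load("s1.npy")
for z in (.131,.132,.133):
  for vm in (-3,0,2): print(z,vm,knobfit(s,z,(.5787,.0291),vmin=vm))
for t in ("knob","knob_point","knob_bore"): print(t,[(round(d["p"],2),np.round(d["xyz"],4).tolist()) for d in ctrl.pinpoint("scene",t)[:4]])
print(ctrl.read_tcp_rot().round(4).tolist(), ctrl.read_time(), ctrl.read_ee_pos())
E
```

```text
0.131 -3 (array([0.57732029, 0.02811362]), np.float64(3.5042220440075003), np.int64(187))
0.131 0 (array([0.57723956, 0.02817885]), np.float64(1.3921392069440666), np.int64(117))
0.131 2 (array([0.57730553, 0.02870672]), np.float64(0.32495521532206273), np.int64(83))
0.132 -3 (array([0.57787907, 0.0285117 ]), np.float64(3.9842492055699514), np.int64(203))
0.132 0 (array([0.57765819, 0.02861059]), np.float64(2.160164911096951), np.int64(133))
0.132 2 (array([0.57752148, 0.0289302 ]), np.float64(0.7010643149730665), np.int64(90))
0.133 -3 (array([0.57847479, 0.02885851]), np.float64(4.033578765324258), np.int64(199))
0.133 0 (array([0.57818615, 0.02904986]), np.float64(2.157375296424455), np.int64(129))
0.133 2 (array([0.57801674, 0.02938716]), np.float64(0.6982747003005702), np.int64(86))
knob [(0.59, [0.5785, 0.0299, 0.1319]), (0.55, [0.366, 0.3341, 0.0007]), (0.47, [0.3596, 0.2546, 0.0018])]
knob_point [(0.67, [0.3515, 0.3174, 0.0221]), (0.66, [0.3378, 0.2612, 0.0306]), (0.65, [0.5923, 0.0249, 0.1584]), (0.42, [0.6403, -0.3212, -0.0001])]
knob_bore [(0.65, [0.5764, 0.0339, 0.1332]), (0.64, [0.3568, 0.2564, 0.0021]), (0.47, [0.363, 0.3294, 0.0027])]
[[-0.8661, 0.4999, 0.0011], [0.4999, 0.8661, 0.0002], [-0.0009, 0.0007, -1.0]] 10.8917 [0.57936738 0.0281455  0.1726053 ]
```

```bash
python3 - <<'E'
from knobfit import *
def meas(tag):
    e=[];S=[]
    for _ in range(4): S.append(ctrl.capture("scene").astype(float)); e.append(ctrl.read_ee_pos())
    e=np.array(e); print(tag,e.mean(0).round(5),e.std(0).round(5),ctrl.read_time()); S=np.mean(S,0)
    z=e.mean(0)[2]-.0399; ks=[knobfit(S,z,e.mean(0)[:2],vmin=v)[0] for v in (-3,0,2)]; print(np.round(ks,4).tolist()); return np.mean(ks,0),e.mean(0),S
k,e,_=meas("a")
d=np.array([.5803,.0289])-k; print("d",d)
t=np.array([.579,.028])+d
ctrl.move_straight([*t,.169],vel=.05); ctrl.hold(.2)
k,e,S=meas("b"); print("resid",np.array([.5803,.0289])-k,"target",t); np.save("s2.npy",S)
E
```

```text
a [0.5792  0.02798 0.17237] [7.e-05 5.e-05 1.e-04] 11.0917
[[0.5783, 0.0273], [0.5784, 0.0277], [0.5784, 0.0278]]
d [0.00194015 0.00130687]
b [0.58094 0.02927 0.16902] [2.e-05 1.e-05 2.e-05] 11.7417
[[0.5801, 0.0286], [0.5801, 0.0293], [0.5802, 0.0294]]
resid [ 0.00016946 -0.00017609] target [0.58094015 0.02930687]
```

```bash
python3 - <<'E'
from h import *
x,y=.5810,.0292
c=ctrl.move_straight([x,y,.1525],vel=.025,contact_N=3)
print(c,ctrl.read_ee_pos().round(5),ctrl.read_contact_force().round(2),ctrl.read_torque().round(3),ctrl.read_time())
ctrl.hold(.15)
print(ctrl.read_ee_pos().round(5),ctrl.read_contact_force().round(2),ctrl.read_torque().round(3),ctrl.read_time())
E
```

```text
True [0.5808  0.02904 0.16365] [ 0.32 -1.34  0.24] [-0.12   0.008 -0.029] 12.1
[0.58055 0.02893 0.16367] [ 0.3  -0.58  0.97] [-0.13   0.036 -0.004] 12.25
```

```bash
python3 - <<'E'
from h import *
x,y=.5810,.0292
def rep(t): print(t,ctrl.read_ee_pos().round(5),ctrl.read_contact_force().round(2),ctrl.read_torque().round(3),round(ctrl.read_time(),2))
c=ctrl.move_straight([x,y,.1525],vel=.02,contact_N=5); rep(c); ctrl.hold(.1); rep("h")
E
```

```text
True [0.5798  0.02842 0.16162] [ 0.22 -0.33 -1.42] [-0.111 -0.086 -0.004] 12.52
h [0.5798  0.02835 0.16162] [ 0.64  0.12 -1.13] [-0.119 -0.023 -0.015] 12.62
```

```bash
python3 - <<'E'
from h import *
def rep(t): print(t,ctrl.read_ee_pos().round(5),ctrl.read_contact_force().round(2),ctrl.read_torque().round(3),round(ctrl.read_time(),2))
p=ctrl.read_ee_pos()
ctrl.move_straight([p[0],p[1],p[2]-.0007],vel=.01); rep("d")
ctrl.hold(.15); rep("h")
S=np.mean([ctrl.capture("scene").astype(float) for _ in range(3)],0); np.save("s3.npy",S)
a=np.load("s2.npy")
cv2.imwrite("pics/c.png",np.hstack([crop(a,(266,232),18,400),crop(S,(266,232),18,400)]))
E
```

```text
d [0.57974 0.02825 0.16075] [ 0.6   0.19 -1.02] [-0.103 -0.001  0.01 ] 12.87
h [0.57975 0.02827 0.16083] [ 0.08  0.11 -0.87] [-0.208 -0.066 -0.   ] 13.02
```

View pics/c.png

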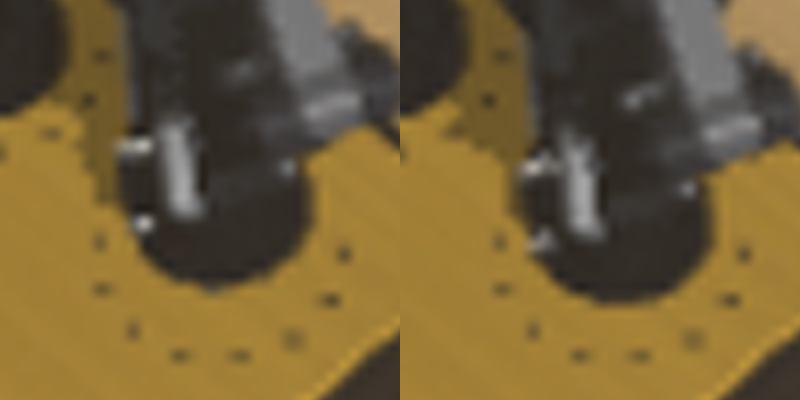

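```bash
python3 - <<'E'
from knobfit import *
S=np.load("s3.npy"); e=np.array([.57975,.02827,.1608])
for z in (.1209,.1225,.1245):
    print(z,[(r[0].round(4).tolist(),round(r[1],2)) for r in (knobfit(S,z,e[:2],vmin=v) for v in (-3,0,2))])
E
```

```text
0.1209 [([0.579, 0.0279], np.float64(2.49)), ([0.5789, 0.028], np.float64(0.97)), ([0.579, 0.0283], np.float64(0.5))]
0.1225 [([0.5797, 0.0287], np.float64(3.32)), ([0.5797, 0.0287], np.float64(1.42)), ([0.5797, 0.0287], np.float64(0.68))]
0.1245 [([0.581, 0.0295], np.float64(3.29)), ([0.5806, 0.0296], np.float64(1.39)), ([0.5807, 0.0299], np.float64(0.61))]
```

The knob has moved down with the arm without slipping. It's about 3.7 mm onto the shaft, centred by the taper, and there's almost no force. I'll keep lowering it gently.

```bash
python3 - <<'E'
from h import *
def rep(t): print(t,ctrl.read_ee_pos().round(5),ctrl.read_contact_force().round(2),ctrl.read_torque().round(3),round(ctrl.read_time(),2))
for i in range(4):
    p=ctrl.read_ee_pos()
    c=ctrl.move_straight([p[0],p[1],p[2]-.002],vel=.015,contact_N=6); rep(c)
    if c: break
ctrl.hold(.1); rep("h")
E
```

```text
False [0.57975 0.02819 0.15876] [ 0.42 -0.32 -1.01] [-0.208 -0.078 -0.009] 13.45
False [0.57974 0.02817 0.1566 ] [ 0.42  0.33 -0.7 ] [-0.163 -0.016  0.017] 13.74
False [0.57975 0.02819 0.15445] [ 0.32 -0.27 -1.64] [-0.213 -0.097 -0.008] 14.03
True [0.57983 0.0281  0.15334] [-0.57  0.28  5.26] [-0.017  0.137 -0.068] 14.24
h [0.57984 0.02811 0.15336] [-1.16  0.04  5.95] [-0.02   0.144 -0.043] 14.34
```

```bash
python3 - <<'E'
from h import *
def rep(t): print(t,ctrl.read_ee_pos().round(5),ctrl.read_contact_force().round(2),ctrl.read_torque().round(3),ctrl.read_gripper_width().round(5),round(ctrl.read_time(),2))
p=ctrl.read_ee_pos(); z=p[2]
for i in range(14):
    z-=.0005; ctrl.move_straight([p[0],p[1],z],vel=.01); f=ctrl.read_contact_force()[2]; print(round(z,4),round(f,1))
    if f>22: break
ctrl.hold(.4); rep("h"); ctrl.hold(.3); rep("h")
S=cap("scene",3)
cv2.imwrite("pics/d.png",np.hstack([crop(S,(258,222),40,400),crop(S,(266,234),15,400)]))
print([(t,[(round(d["p"],2),np.round(d["xyz"],4).tolist()) for d in ctrl.pinpoint("scene",t)[:3]]) for t in ("knob_point","tone_tip","gain_tip")])
E
```

```text
0.1529 5.4
0.1524 9.7
0.1519 12.6
0.1514 16.3
0.1509 20.3
0.1504 23.7Traceback (most recent call last):
  File "<stdin>", line 7, in <module>
  File "<stdin>", line 2, in rep
AttributeError: 'float' object has no attribute 'round'
```

```bash
python3 - <<'E'
from knobfit import *
e=ctrl.read_ee_pos(); print(e.round(5),ctrl.read_contact_force().round(2),ctrl.read_torque().round(3),ctrl.read_gripper_width(),ctrl.read_time())
S=cap("scene",3)
cv2.imwrite("pics/d.png",np.hstack([crop(S,(258,222),40,400),crop(S,(266,234),15,400)]))
print(knobfit(S,.113,e[:2],vmin=0),knobfit(S,.115,e[:2],vmin=0))
print([(t,[(round(d["p"],2),np.round(d["xyz"],4).tolist()) for d in ctrl.pinpoint("scene",t)[:3]]) for t in ("knob","tone_tip","gain_tip")])
E
```

```text
[0.58003 0.02819 0.15315] [-5.04 -1.25 24.35] [-0.369  1.382 -0.013] 0.008769574939896517 16.2417
(array([0.57937717, 0.02848681]), np.float64(1.6735848579848995), np.int64(169)) (array([0.58044056, 0.02924802]), np.float64(2.2069815741755154), np.int64(169))
[('knob', [(0.52, [0.3592, 0.2577, 0.0009]), (0.48, [0.5752, 0.0258, 0.1149]), (0.48, [0.3644, 0.3345, -0.0018])]), ('tone_tip', []), ('gain_tip', [(0.64, [0.5771, -0.0931, 0.1405])])]
```

View pics/d.png

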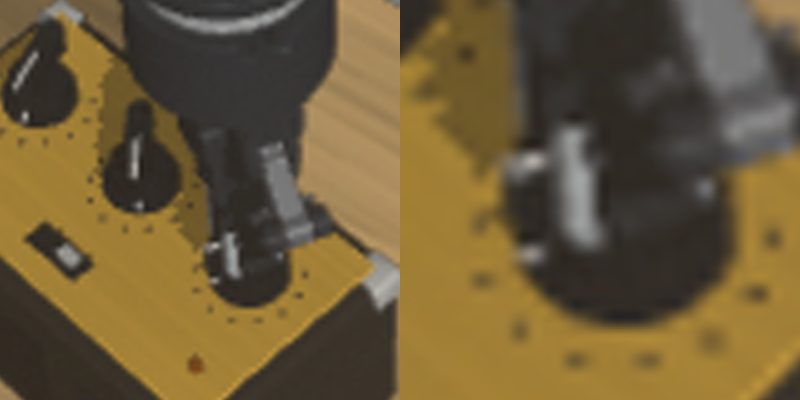

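The knob sits flush on the panel with its pointer along the matched flat. It's pressed down with 24 N and nothing has slipped, and the tone and gain knobs look unchanged. Handing in.

```bash
python3 -c "
from rig import ctrl
print(ctrl.sign_off())"
```

```text
the job is handed in; nothing more can be done
None
```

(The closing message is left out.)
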